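Try the roller catch of a bench cupboard

ROBOT

A 6-joint arm with a two-finger parallel gripper is mounted at the origin on the work surface. World frame = base frame: x ahead of the robot, y to its left, z up, the work surface at z = 0. Lengths are in m, angles in rad, forces in N, time in s.
With the tool pointing down it reaches from about 0.35 to 0.775 m from the base axis. Payload 5.5 kg.
Tool frame: the origin (TCP) lies at the very end of the fingers, on their centre line; the grasp point (between the pads) lies 19 mm behind it; z points along the fingers, y is the direction in which the jaws open and shut (so a half turn about z gives the same grasp; the last joint's range is limited). The gripper opens to 85 mm and grips with 20 to 120 N. Pads are 22 mm wide; open, the fingers measure 114 mm over their backs; the gripper's body (76 mm by 85 mm) begins 54 mm behind the grasp point. The pads swing forward as they close: fully open they stand 13 mm farther back than shut.
Start: joints at [-0.14, 0.313, 0.046, 1.304, 0, 1.431], TCP at [0.575, -0, 0.198] pointing down, gripper open.
Joint ranges: [-2.76, 2.76], [-0.86, 1.69], [-1.03, 1.26], [-2.2, 2.34], [-1.47, 1.5], [-3.14, 3.14]. Speed limits (rad/s): [2.57, 2.57, 3.14, 3.14, 3.14, 3.14].

INTERFACE

Orientations are given as a unit quaternion [w, x, y, z].
In Python, from workcell import get_state, imaging, env, spotter gives the robot as it stands.
- The arm moves only by the tool play_rows, never from a script. Its argument "moves" is a list of rows, each an object with "claw": the finger opening in cm, from 0 to 8.54; "delta_pos": the shift along the tool's x, y, z in cm, a list of three; "twist": the turn about the tool's z in degrees. A call has 1 to 12 rows; each row is the pose to reach, as a shift and turn from the pose commanded when the call began, along the tool's axes at that moment; what a row does not reach only later rows make up. A row lasts 1/8 s, in which the tool goes at most 62.5 mm and 10.7 degrees, less where a joint would pass 70% of its speed; a pose out of reach is approached as far as the arm can. A call with a gripper value outside its range is refused whole. The fingers move at their own pace and stop on an object; "force" is the grip in N (left out, the last holds). Time passes only in rows, so rows that repeat a pose let the fingers close. It gives the time, the measured TCP pose, the force and the opening at its end, in the units of the state.
- get_state(): the state, without advancing time (a new reading comes with each control period).
- imaging.read_camera(name): name is "scene" or "side" or "wrist"; returns the picture (480x640x3 uint8, red, green, blue); there is no depth.
- imaging.camera_info(name): a dict with "fx", "fy", "cx", "cy" (pixels), "world_to_cam" (4x4, takes a point from world to camera coordinates). Camera axes: x right, y down, z forward; pixel columns grow to the right and rows downward; lengths in m; the calibration is good to about 2 mm. A picture is of the moment at which its call begins: read the wrist's pose just before it. camera_info takes no time and is no camera call; for the wrist camera it gives the pose at the moment of the call.
- env.hand_in(): hands the job in, once; it reports no verdict.
Trained networks look in the newest picture that a camera, given by its name, has taken for a name from the list of things; names that differ only in an ending like _2 or _b are one class to them, and where a whole thing is asked for, a point or a joint stands for the part that bears it (a point fixed in the world has none). Each returns a list of dicts, best first, with "conf" (0 to 1); they miss things now and then, are a little off and sometimes report something else, mostly with a low value. They report only what shows in the picture. A call takes as long as a camera call.
- spotter.spot_in(camera, query): "extent" ([left, top, right, bottom] in pixels, round what is visible of it).
The state is a dict: "clock": time; "joint_pos": joint angles; "qvel": joint speeds; "tau": joint torques, N m; "tcp_pos": TCP position; "orientation": TCP orientation; "wrist_force": force on the tool from outside, world axes, zero at the start; "ft_torque": the same for the moment, N m; "finger_gap": finger opening in m.
Only numpy, scipy, OpenCV 4.12 (cv2) and the standard library are available. Lean on these libraries where they do the work, as an engineer would, in place of code of your own. Each camera call takes 0.05 s, during which the arm holds its last target. There are 200 camera calls.

TASK

The roller catch of the small cupboard on the lab bench has just been adjusted and needs trying: push its door, now standing ajar, gently past the sprung roller until it snaps shut, and let go so that the catch alone holds it. Then pull the door back out through the catch and leave it wide open, at least 60 degrees. Never ram the door against the catch's rubber buffer, and leave the things around and on the cupboard standing where they are.

Things in the scene. Friction and masses are not known exactly. Their poses are not given: they have to be found in the camera images.
- cupboard: fixed grey laminate cupboard, 180 deep (x) x 290 wide (y) x 170 mm high, panels 15. Origin: centre of its underside; x points from the front (door side, towards the robot) to the back, z up. On its top, just behind the middle of the door, sits a steel roller catch 40 mm wide and 50 high: a sprung roller in front, a rubber buffer behind it.
- door (a joint): door angle, rad: 0 square with the front, growing as it opens towards the robot, to 1.6. Panel 250 wide, 15 thick, top 165 mm above the bench, 0.6 kg, hinged at the cupboard's +y side, swings freely. The shut angle depends on how deep the catch is screwed on: anywhere from -0.05 (sunk in) to 0.09, not known beforehand; the roller's hump lies about 0.025 further open, first roller contact about 0.08.
- door_hinge (a point): point on the vertical hinge axis, 145 mm above the bench; the axis lies at (-90, +127) mm in the cupboard's frame. This frame turns with the door: x normal to the panel, into the cupboard (the way the door shuts), y along the panel towards the hinge from the free edge, z up.
- door_handle (a point): grip point on the handle: a vertical round steel bar, 12 mm diameter, from 75 to 169 mm above the bench, on a 12 mm arm at each end. The point is on the bar's centre line, 145 mm above the bench, 35 mm in front of the panel, 215 from the hinge (-35, -215, 0 mm in door_hinge's frame, same axes). It can be pinched from above, a finger on each side along the panel.
- catch_roller (a joint): how far the roller is pressed down, m: 0 free, about 0.0015 with the door shut, 0.0024 on the hump. A bead under the door's steel tongue (34 mm wide, 127 from the hinge, reaching 87 inwards over the cupboard's top, 218 above the bench) must ride over it: about 7 to 10 N pushed at the handle, 5 to 8 N to pull out. Short of the hump the roller pushes the door back out, past it draws it in.
- catch_buffer (a joint): how far the rubber buffer is squeezed by the tongue's end, m: 0 when the door is not on it, about 0.001 when the door is held shut by the catch alone. It gives 1 mm per 12 N at the buffer, 127 mm from the hinge; beyond 0.0033 the door is being rammed (about 16 N pushed at the handle).
- jar: loose white plastic jar, 60 mm diameter, 75 mm high, standing on the cupboard's top at its -y end; origin at the centre of its base
- bottle: loose clear bottle, 60 mm diameter, 160 mm high, on the bench at the cupboard's -y side; origin at the centre of its base
- roll: loose upright paper roll, 90 mm diameter, 200 mm high, on the bench at the cupboard's +y side; origin at the centre of its base

How it is judged:
By the outcome, as a careful person would: the job done as asked, in the order asked, and still so for the second after the job is handed in, with the robot touching nothing.
It also fails if it takes over 64 s, if anything falls off the work surface, if the arm or the gripper's body presses on something with over 40 N, if the wrist force passes 120 N, or if a joint passes its speed limit or range.

## Working session

There is one attempt and no reset: what is moved stays moved. The work goes in short steps, Python scripts to look and compute and a tool call to move; the robot and the scene stay as the last step left them, time stands still between calls to the robot, and variables do not carry over. Pictures are saved under pics/ and viewed, about 8 in all and at most 12, crops included, and the job is handed in when it is done.

Besides the shell and the picture viewer there is one more tool, called after "Request:" by a JSON object that holds its "fn" and its "kwargs", one argument or row to a line. play_rows: Moves the arm, as the interface text tells. Its arguments: {"type":"object","properties":{"moves":{"type":"array"},"force":{"type":"number"}},"required":["moves"]}

```bash
mkdir -p pics; ls; python3 - <<'E'
from workcell import get_state, imaging, env, spotter
import cv2
s=get_state();print(s)
for c in ("scene","side"):
    im=imaging.read_camera(c);cv2.imwrite(f"pics/{c}0.png",im[:,:,::-1])
    i=imaging.camera_info(c);print(c,i)
    for q in ("cupboard","door","door_handle","catch_roller","jar","bottle","roll"):
        print(q,spotter.spot_in(c,q)[:2])
E
```

```text
pics
{'clock': 0.0, 'joint_pos': array([-1.39609077e-01,  3.13990073e-01,  4.49893280e-02,  1.30361270e+00,
       -5.72399367e-06,  1.43120974e+00]), 'qvel': array([ 0.00179679,  0.0010167 ,  0.00084709, -0.0012266 , -0.00106159,
        0.00238959]), 'tau': array([-2.90074182e-03, -4.80629075e+01,  2.98531097e+01,  1.95313990e-02,
       -3.83516899e-04, -4.27451073e-05]), 'tcp_pos': array([5.74429073e-01, 6.34552885e-05, 1.97519043e-01]), 'orientation': array([-7.23867863e-04,  7.07114440e-01,  7.07098538e-01, -5.49089600e-04]), 'wrist_force': array([-0.04845474,  0.96130675,  0.41787385]), 'ft_torque': array([-0.02428029, -0.01597147,  0.04999168]), 'finger_gap': 0.08541578740126718}
scene {'fx': 540.8337185023803, 'fy': 540.8337185023803, 'cx': 320.18383002229245, 'cy': 238.43897210241508, 'world_to_cam': array([[ 0.82996078,  0.55780221, -0.00466977, -0.59343173],
       [ 0.52738337, -0.78737277, -0.31923487, -0.30811095],
       [-0.18174677,  0.26248966, -0.94766412,  1.32520221],
       [ 0.        ,  0.        ,  0.        ,  1.        ]])}
cupboard [{'extent': [186.2, 200
[... 547 characters left out ...]
53],
       [-0.39458066,  0.56936718, -0.72119839,  0.36372138],
       [ 0.43680731, -0.57429505, -0.69237603,  0.70464887],
       [ 0.        ,  0.        ,  0.        ,  1.        ]])}
cupboard [{'extent': [261.5, 163.9, 462.8, 312.8], 'conf': 0.78}]
door [{'extent': [341.7, 186.9, 463.2, 298.7], 'conf': 0.9}]
door_handle [{'extent': [340.5, 190.2, 466.1, 299.2], 'conf': 0.69}, {'extent': [260.4, 161.7, 462.0, 314.3], 'conf': 0.27}]
catch_roller []
jar [{'extent': [330.3, 138.9, 360.7, 180.3], 'conf': 0.81}, {'extent': [340.3, 187.8, 463.6, 299.2], 'conf': 0.66}]
bottle [{'extent': [404.5, 202.7, 420.8, 217.6], 'conf': 0.43}]
roll [{'extent': [242.8, 234.2, 301.6, 338.6], 'conf': 0.87}]
```

View pics/scene0.png

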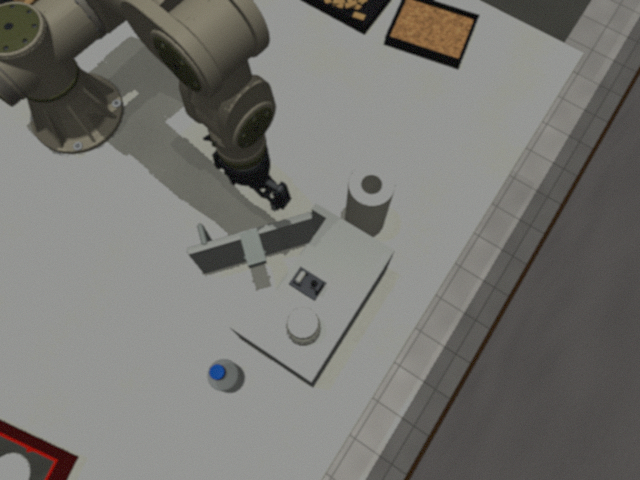

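View pics/side0.png

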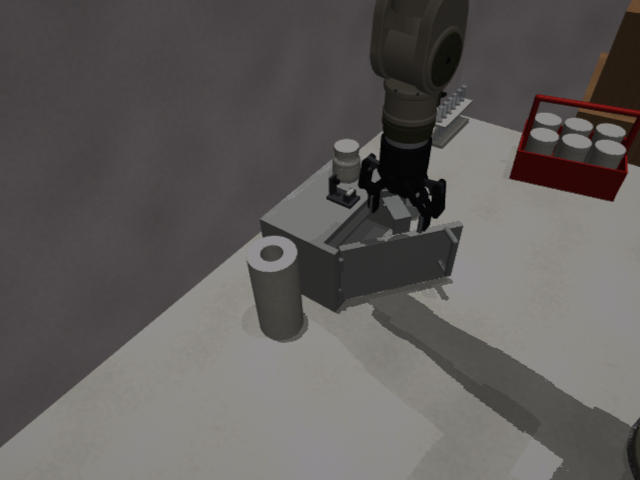

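```bash
cat > h.py <<'E'
import numpy as np, cv2
from workcell import get_state, imaging, env, spotter
def proj(c,P,i=None):
    i=i or imaging.camera_info(c);P=np.atleast_2d(P)
    q=P@i["world_to_cam"][:3,:3].T+i["world_to_cam"][:3,3]
    return np.c_[i["fx"]*q[:,0]/q[:,2]+i["cx"],i["fy"]*q[:,1]/q[:,2]+i["cy"]]
def unproj(c,uv,z,i=None):
    i=i or imaging.camera_info(c);R=i["world_to_cam"][:3,:3];t=i["world_to_cam"][:3,3]
    d=R.T@np.array([(uv[0]-i["cx"])/i["fx"],(uv[1]-i["cy"])/i["fy"],1]);o=-R.T@t
    return o+d*(z-o[2])/d[2]
def cup2w(x,y,yaw,P):
    P=np.atleast_2d(P);c,s=np.cos(yaw),np.sin(yaw)
    return np.c_[x+c*P[:,0]-s*P[:,1],y+s*P[:,0]+c*P[:,1],P[:,2]]
def handle(x,y,yaw,a,z=.145,off=(-.035,-.215)):
    # door opens towards -x: free edge (at -y) moves to -x  => rotation by -a about z
    c,s=np.cos(-a),np.sin(-a)
    h=np.array([-.09+c*off[0]-s*off[1],.127+s*off[0]+c*off[1],z])
    return cup2w(x,y,yaw,h)[0]
E
python3 - <<'E'
from h import *
im=cv2.imread("pics/scene0.png")[160:400,170:430]
cv2.imwrite("pics/s0c.png",cv2.resize(im,None,fx=3,fy=2.5,interpolation=cv2.INTER_CUBIC))
for n,uv in dict(pyb=(393,253),myf=(232,328),pyf=(320,207)).items(): print(n,unproj("scene",uv,.17))
E
```

```text
pyb [0.83844145 0.06616043 0.17      ]
myf [ 0.66958809 -0.21890041  0.17      ]
pyf [0.67045285 0.06707713 0.17      ]
```

View pics/s0c.png

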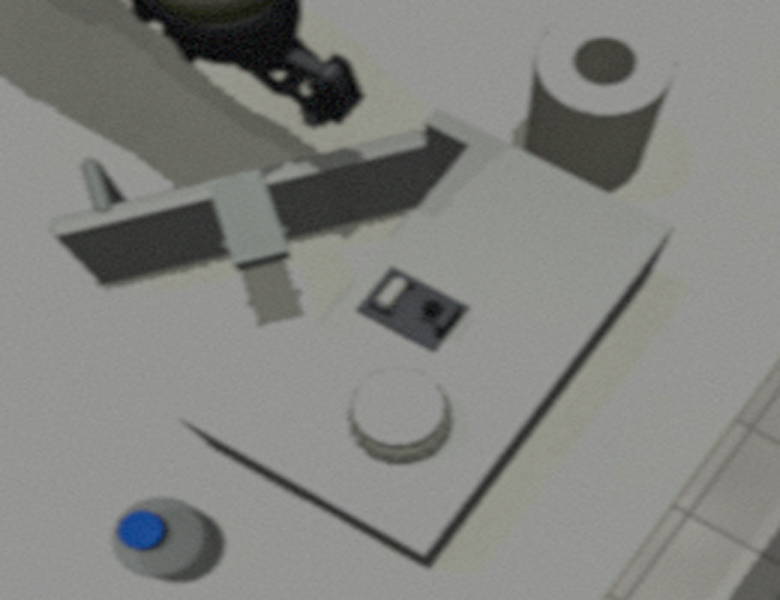

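```bash
cat >> h.py <<'E'
def doorpt(x,y,yaw,a,off,z): return handle(x,y,yaw,a,z,off)
E
python3 - <<'E'
from h import *
from scipy.optimize import least_squares
i=imaging.camera_info("scene")
C=np.array([[-.09,.145,.17],[.09,.145,.17],[.09,-.145,.17],[-.09,-.145,.17]])
uv=np.array([[314,204],[394,251.2],[312.7,381.5],[230.7,328.4],[187.3,248.8],[200.7,224]])
def f(p):
    W=np.r_[cup2w(*p[:3],C),[doorpt(*p,(-.0075,-.25),.165)],[doorpt(*p,(-.035,-.215),.169)]]
    return (proj("scene",W,i)-uv).ravel()
r=least_squares(f,[.76,-.07,0,.8],loss='soft_l1')
print(r.x,np.degrees(r.x[2:]));print(r.fun.reshape(-1,2).round(1))
for a in (r.x[3],.1,0):print(a,handle(*r.x[:3],a))
for z in(.245,.169):print("jar/handle",unproj("scene",(303,322),.245))
print("roll",unproj("scene",(371,184),.2),"bottle",unproj("scene",(217,372),.16))
# door thickness orientation / side check
W=[doorpt(*r.x,(-.015,-.25),.165),doorpt(*r.x,(-.035,-.215),.169),*cup2w(*r.x[:3],C)]
print(proj("side",np.array(W)).round())
E
```

```text
[ 0.7529119  -0.0740822   0.02341501  0.67009387] [ 1.34158141 38.3935504 ]
[[ 1.9 -0.5]
 [ 1.3 -0.8]
 [ 0.2  1.5]
 [-0.9 -0.4]
 [-0.8 -0.9]
 [-0.7  4.9]]
0.6700938659320941 [ 0.50248409 -0.0997245   0.145     ]
0.1 [ 0.60861605 -0.16091611  0.145     ]
0 [ 0.6300065  -0.16498469  0.145     ]
jar/handle [ 0.78030253 -0.14707829  0.245     ]
jar/handle [ 0.78030253 -0.14707829  0.245     ]
roll [0.73238441 0.15139565 0.2       ] bottle [ 0.69233739 -0.29665289  0.16      ]
[[464. 226.]
 [453. 235.]
 [334. 253.]
 [258. 218.]
 [339. 150.]
 [408. 175.]]
```

```bash
cat >> h.py <<'E'
from scipy.spatial.transform import Rotation as Ro
def jaw(): 
    s=get_state();q=s["orientation"];R=Ro.from_quat([*q[1:],q[0]]).as_matrix()
    return s,R,np.degrees(np.arctan2(R[1,1],R[0,1]))
def go(P,ang=None):
    s,R,j=jaw();d=R.T@(np.array(P)-s["tcp_pos"])*100
    t=0 if ang is None else (-(ang-j)+90)%180-90
    return d.round(2),round(t,1)
E
python3 - <<'E'
from h import *
from scipy.optimize import least_squares
I={c:imaging.camera_info(c) for c in("scene","side")}
C=np.array([[-.09,.145,.17],[.09,.145,.17],[.09,-.145,.17],[-.09,-.145,.17]])
uv=np.array([[314,204],[394,251.2],[312.7,381.5],[230.7,328.4],[187.3,248.8],[200.7,225]])
us=np.array([[263,220],[461,222.5],[456,231]])
def f(p):
    W=np.r_[cup2w(*p[:3],C),[doorpt(*p,(0,-.25),.165)],[doorpt(*p,(-.035,-.215),.169)]]
    return np.r_[(proj("scene",W,I["scene"])-uv),(proj("side",W[[1,4,5]],I["side"])-us)].ravel()
r=least_squares(f,[.76,-.07,0,.8],loss='soft_l1')
print(r.x,np.degrees(r.x[2:]));print(r.fun.reshape(-1,2).round(1))
for a in (r.x[3],.1,0,1.15,1.25):print(a,handle(*r.x[:3],a))
h=handle(*r.x,z=.26);s,R,j=jaw();print(R.round(2),j,go(h,90+np.degrees(r.x[2]-r.x[3])))
E
```

```text
[ 0.75175137 -0.07390053  0.0282843   0.68935566] [ 1.62057101 39.49717009]
[[ 1.  -0.9]
 [ 0.7 -1.5]
 [ 0.2  1. ]
 [-1.1 -0.4]
 [-1.1  0.6]
 [-1.7  2. ]
 [-4.1 -1.6]
 [ 1.3  0.3]
 [-1.2  5.7]]
0.689355663206956 [ 0.498567   -0.09771488  0.145     ]
0.1 [ 0.60788005 -0.16143602  0.145     ]
0 [ 0.62929006 -0.1654004   0.145     ]
1.15 [ 0.44931891 -0.0113065   0.145     ]
1.25 [0.44419172 0.00985518 0.145     ]
[[-0.  1.  0.]
 [ 1.  0. -0.]
 [-0.  0. -1.]] 0.0016481356830866257 (array([-9.77, -7.65, -6.15]), np.float64(-52.1))
```

Request:
{"fn": "play_rows", "kwargs": {
  "moves": [
    {"claw":8.5,"delta_pos":[0,0,-6],"twist":0},
    {"claw":8.5,"delta_pos":[0,0,-8],"twist":-10},
    {"claw":8.5,"delta_pos":[0,0,-8],"twist":-10}
  ],
  "force": 40
}}

```text
clock: 1.18
tcp_pos: [0.5761, -0.0001, 0.2803]
orientation: [0.002, 0.643, 0.766, 0.001]
wrist_force: [-0.5, -0.1, 0.4]
finger_gap: 0.0848
```

```bash
python3 - <<'E'
from h import *
s,R,j=jaw();print(j,s["joint_pos"].round(2),R.round(2))
print(go([.4986,-.0977,.26],52.1))
E
```

```text
9.904001398709063 [-0.14  0.31  0.23  1.5  -0.    1.26] [[-0.17  0.99  0.  ]
 [ 0.99  0.17 -0.  ]
 [-0.    0.   -1.  ]]
(array([-8.27, -9.32,  2.  ]), np.float64(-42.2))
```

Request:
{"fn": "play_rows", "kwargs": {
  "moves": [
    {"claw":8.5,"delta_pos":[-4,-4.5,0],"twist":-10},
    {"claw":8.5,"delta_pos":[-8.27,-9.32,0],"twist":-20},
    {"claw":8.5,"delta_pos":[-8.27,-9.32,2],"twist":-30},
    {"claw":8.5,"delta_pos":[-8.27,-9.32,2],"twist":-40},
    {"claw":8.5,"delta_pos":[-8.27,-9.32,2],"twist":-42},
    {"claw":8.5,"delta_pos":[-8.27,-9.32,2],"twist":-42}
  ]
}}

```text
clock: 1.92
tcp_pos: [0.4975, -0.0974, 0.2578]
orientation: [-0.0, 0.327, 0.945, 0.0]
wrist_force: [-0.3, 0.3, 0.5]
finger_gap: 0.0848
```

```bash
python3 - <<'E'
from h import *
s,R,j=jaw();print(j,s["joint_pos"].round(2),s["tcp_pos"])
i=imaging.camera_info("wrist");im=imaging.read_camera("wrist");cv2.imwrite("pics/w1.png",im[:,:,::-1])
print(spotter.spot_in("wrist","door_handle")[:2])
print(proj("wrist",[[.4986,-.0977,.169],[.4986,-.0977,.145]],i))
np.savez("w1.npz",**{k:i[k] for k in i})
E
```

```text
51.807421597203415 [-0.35  0.17  0.    1.41  0.    0.31] [ 0.49745359 -0.09742933  0.25777218]
[{'extent': [267.8, 192.1, 620.1, 430.6], 'conf': 0.9}]
[[320.90095787 234.95724486]
 [320.81644443 225.89857704]]
```

View pics/w1.png

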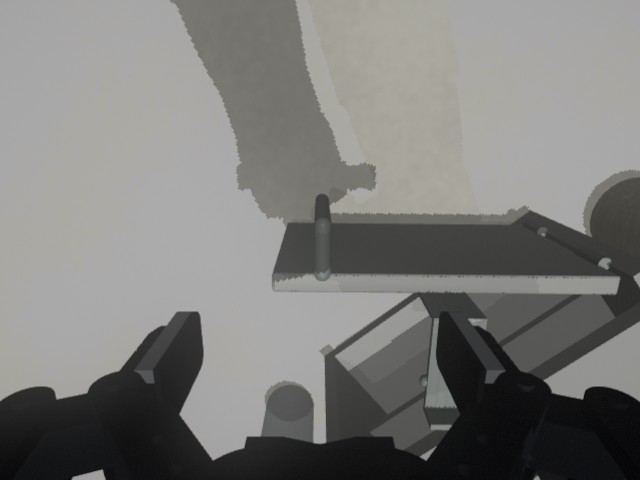

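```bash
python3 - <<'E'
from h import *
i=dict(np.load("w1.npz"))
im=cv2.imread("pics/w1.png",0)
A=unproj("wrist",(273,275.5),.165,i);B=unproj("wrist",(620,276.5),.165,i)
print(A,B,np.linalg.norm(A-B),np.degrees(np.arctan2(*(B-A)[[1,0]])))
A2=unproj("wrist",(272.5,291.5),.165,i);print(np.linalg.norm(A-A2))
u=(B-A)/np.linalg.norm(B-A);n=np.array([u[1],-u[0],0])
print("handle",A+u*.035-n*.035, "hinge",A+u*.25,unproj("wrist",(322,238),.169,i))
print(im[225:285,322].tolist())
E
```

```text
[ 0.50209354 -0.14395447  0.165     ] [0.65591255 0.05049581 0.165     ] 0.24793385409610633 51.654400746998284
0.012463272526074688
handle [ 0.49635776 -0.09479045  0.165     ] hinge [0.6571944  0.05211625 0.165     ] [ 0.50076947 -0.09844715  0.169     ]
[105, 101, 95, 93, 95, 95, 95, 94, 88, 85, 85, 87, 86, 86, 86, 87, 87, 86, 85, 86, 85, 86, 86, 87, 86, 86, 86, 86, 88, 87, 87, 87, 87, 86, 88, 86, 88, 87, 88, 88, 88, 88, 88, 88, 87, 88, 88, 114, 133, 137, 137, 134, 129, 123, 114, 111, 143, 158, 156, 155]
```

Request:
{"fn": "play_rows", "kwargs": {
  "moves": [
    {"claw":8.5,"delta_pos":[0.15,0.1,4],"twist":0},
    {"claw":8.5,"delta_pos":[0.15,0.1,8],"twist":0},
    {"claw":6,"delta_pos":[0.15,0.1,11],"twist":0},
    {"claw":4,"delta_pos":[0.15,0.1,12.8],"twist":0},
    {"claw":2.5,"delta_pos":[0.15,0.1,12.8],"twist":0},
    {"claw":2.5,"delta_pos":[0.15,0.1,12.8],"twist":0},
    {"claw":2.5,"delta_pos":[0.15,0.1,12.8],"twist":0}
  ],
  "force": 50
}}

```text
clock: 2.9
tcp_pos: [0.498, -0.0962, 0.1316]
orientation: [0.001, 0.326, 0.945, -0.0]
wrist_force: [0.8, -0.3, 0.3]
finger_gap: 0.0249
```

Request:
{"fn": "play_rows", "kwargs": {
  "moves": [
    {"claw":0.6,"delta_pos":[0,0,0],"twist":0},
    {"claw":0.6,"delta_pos":[0,0,0],"twist":0},
    {"claw":0.6,"delta_pos":[0,0,0],"twist":0},
    {"claw":0.6,"delta_pos":[0,0,0],"twist":0}
  ]
}}

```text
clock: 3.4
tcp_pos: [0.4986, -0.0958, 0.1315]
orientation: [0.002, 0.325, 0.946, 0.001]
wrist_force: [4.1, 4.0, 6.5]
finger_gap: 0.008
```

```bash
python3 - <<'E'
from h import *
im=imaging.read_camera("side");cv2.imwrite("pics/s1.png",cv2.resize(im[140:340,300:500,::-1],None,fx=3,fy=3))
s,R,j=jaw();print(s,j)
E
```

```text
{'clock': 3.45, 'joint_pos': array([-0.34894131,  0.21208425, -0.2554429 ,  1.09985055,  0.00131895,
        0.31398018]), 'qvel': array([ 2.20013399e-03,  1.09964625e-04,  9.70883248e-05, -4.54878149e-04,
       -5.61116027e-04, -9.50044023e-04]), 'tau': array([ -2.02167727, -37.85468459,  24.84597087,   1.06372006,
        -1.35414608,  -0.04106231]), 'tcp_pos': array([ 0.49866164, -0.09582979,  0.13156548]), 'orientation': array([1.72057940e-03, 3.25422996e-01, 9.45566770e-01, 6.29492878e-04]), 'wrist_force': array([4.0458805 , 3.38447956, 5.49410196]), 'ft_torque': array([ 0.63484892, -0.77552604, -0.03042421]), 'finger_gap': 0.007693417877238458} 52.01771396868693
```

View pics/s1.png

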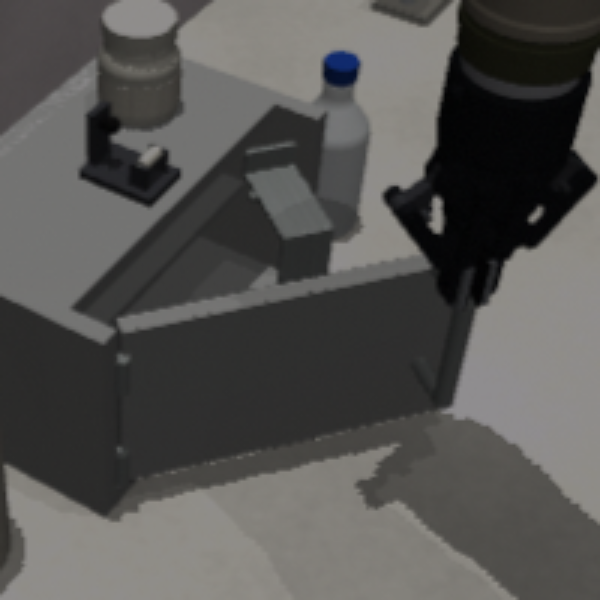

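```bash
python3 - <<'E'
from h import *
im=imaging.read_camera("wrist");cv2.imwrite("pics/w2.png",im[:,:,::-1])
s,R,j=jaw();print(s["wrist_force"],s["finger_gap"])
i=imaging.camera_info("wrist");T=s["tcp_pos"]
print(proj("wrist",[T,T+[0,0,.019]],i))
E
```

```text
[4.06733301 3.9314957  6.67970348] 0.00789917842986343
[[320.31647198 285.28294912]
 [320.48404829 303.14287477]]
```

View pics/w2.png

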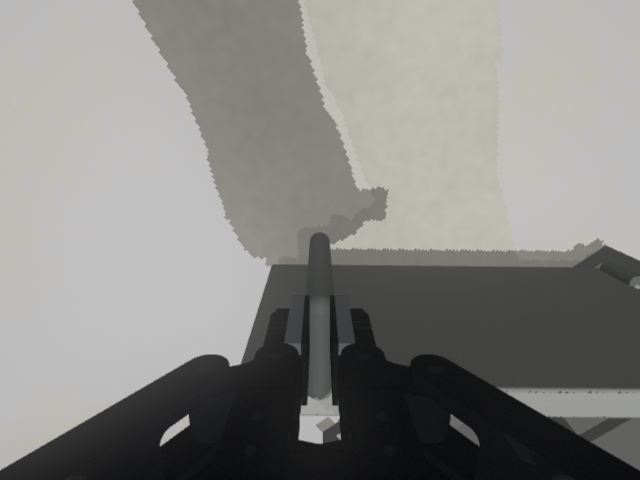

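```bash
cat >> h.py <<'E'
H=np.array([.6575,.0513])
def status():
    s,R,j=jaw();v=s["tcp_pos"][:2]-H;phi=np.degrees(np.arctan2(v[1],v[0]))%360-170.75
    f=R.T@s["wrist_force"]
    print("t",s["clock"],"phi",phi.round(2),"jaw",j.round(2),"r",np.linalg.norm(v).round(4),"Ftool",f.round(1),"gap",s["finger_gap"].round(4),s["tcp_pos"].round(4))
    return s,R,phi
def arc(dphis,r=.2178):
    s,R,phi=status();hp=lambda p:r*np.array([np.cos(np.radians(p+170.75)),np.sin(np.radians(p+170.75)),0])
    for d in dphis:
        print((R.T@(hp(phi+d)-hp(phi))*100).round(2)[:2],-d)
E
python3 -c "
from h import *
arc([1,3,6,9,12,15,18,21,24,26,27,28])"
```

```text
Traceback (most recent call last):
  File "h.py", line 35, in arc
    s,R,phi=status();hp=lambda p:r*np.array([np.cos(np.radians(p+170.75)),np.sin(np.radians(p+170.75)),0])
            ~~~~~~^^
  File "h.py", line 32, in status
    print("t",s["clock"],"phi",phi.round(2),"jaw",j.round(2),"r",np.linalg.norm(v).round(4),"Ftool",f.round(1),"gap",s["finger_gap"].round(4),s["tcp_pos"].round(4))
                                                                                                                     ^^^^^^^^^^^^^^^^^^^^^
AttributeError: 'float' object has no attribute 'round'
```

```bash
sed -i 's/s\["finger_gap"\].round(4)/round(s["finger_gap"],4)/' h.py
python3 -c "
from h import *
arc([1,3,6,9,12,15,18,21,24,26,27,28])"
```

```text
t 3.5 phi 52.05 jaw 52.02 r 0.2165 Ftool [-0.8  5.6 -6.7] gap 0.0079 [ 0.4986 -0.0958  0.1316]
[-0.38 -0.06] -1
[-1.13 -0.15] -3
[-2.27 -0.25] -6
[-3.41 -0.28] -9
[-4.55 -0.26] -12
[-5.68 -0.17] -15
[-6.81 -0.03] -18
[-7.94  0.18] -21
[-9.05  0.44] -24
[-9.78  0.65] -26
[-10.14   0.76] -27
[-10.5    0.88] -28
```

Request:
{"fn": "play_rows", "kwargs": {
  "moves": [
    {"claw":0.6,"delta_pos":[-0.38,-0.06,0],"twist":-1},
    {"claw":0.6,"delta_pos":[-1.13,-0.15,0],"twist":-3},
    {"claw":0.6,"delta_pos":[-2.27,-0.25,0],"twist":-6},
    {"claw":0.6,"delta_pos":[-3.41,-0.28,0],"twist":-9},
    {"claw":0.6,"delta_pos":[-4.55,-0.26,0],"twist":-12},
    {"claw":0.6,"delta_pos":[-5.68,-0.17,0],"twist":-15},
    {"claw":0.6,"delta_pos":[-6.81,-0.03,0],"twist":-18},
    {"claw":0.6,"delta_pos":[-7.94,0.18,0],"twist":-21},
    {"claw":0.6,"delta_pos":[-9.05,0.44,0],"twist":-24},
    {"claw":0.6,"delta_pos":[-9.78,0.65,0],"twist":-26},
    {"claw":0.6,"delta_pos":[-10.14,0.76,0],"twist":-27},
    {"claw":0.6,"delta_pos":[-10.14,0.76,0],"twist":-27}
  ]
}}

```text
clock: 5.0
tcp_pos: [0.5827, -0.1519, 0.1315]
orientation: [0.001, 0.096, 0.995, 0.0]
wrist_force: [1.8, 4.2, 7.6]
finger_gap: 0.0081
```

```bash
python3 -c "
from h import *
arc([.5,1,1.5,2,2.5,3])"
```

```text
t 5.0 phi 79.05 jaw 79.03 r 0.2166 Ftool [-1.   4.5 -7.6] gap 0.0081 [ 0.5827 -0.1519  0.1315]
[-0.19 -0.03] -0.5
[-0.38 -0.06] -1
[-0.56 -0.08] -1.5
[-0.75 -0.11] -2
[-0.94 -0.13] -2.5
[-1.13 -0.15] -3
```

Request:
{"fn": "play_rows", "kwargs": {
  "moves": [
    {"claw":0.6,"delta_pos":[-0.38,-0.06,0],"twist":-1},
    {"claw":0.6,"delta_pos":[-0.75,-0.11,0],"twist":-2},
    {"claw":0.6,"delta_pos":[-1.13,-0.15,0],"twist":-3},
    {"claw":0.6,"delta_pos":[-1.13,-0.15,0],"twist":-3}
  ]
}}

```text
clock: 5.5
tcp_pos: [0.5933, -0.1555, 0.1316]
orientation: [0.001, 0.069, 0.998, 0.0]
wrist_force: [1.4, 3.4, 6.8]
finger_gap: 0.008
```

Request:
{"fn": "play_rows", "kwargs": {
  "moves": [
    {"claw":0.6,"delta_pos":[-0.19,-0.03,0],"twist":-0.5},
    {"claw":0.6,"delta_pos":[-0.38,-0.06,0],"twist":-1},
    {"claw":0.6,"delta_pos":[-0.38,-0.06,0],"twist":-1}
  ]
}}

```text
clock: 5.88
tcp_pos: [0.5968, -0.1566, 0.1316]
orientation: [0.001, 0.061, 0.998, 0.0]
wrist_force: [1.0, 3.2, 7.3]
finger_gap: 0.0083
```

Request:
{"fn": "play_rows", "kwargs": {
  "moves": [
    {"claw":0.6,"delta_pos":[-0.19,-0.03,0],"twist":-0.5},
    {"claw":0.6,"delta_pos":[-0.38,-0.06,0],"twist":-1},
    {"claw":0.6,"delta_pos":[-0.38,-0.06,0],"twist":-1}
  ]
}}

```text
clock: 6.25
tcp_pos: [0.6005, -0.1576, 0.1315]
orientation: [0.001, 0.052, 0.999, 0.0]
wrist_force: [1.3, 3.7, 7.1]
finger_gap: 0.0078
```

Request:
{"fn": "play_rows", "kwargs": {
  "moves": [
    {"claw":0.6,"delta_pos":[-0.19,-0.03,0],"twist":-0.5},
    {"claw":0.6,"delta_pos":[-0.38,-0.06,0],"twist":-1},
    {"claw":0.6,"delta_pos":[-0.38,-0.06,0],"twist":-1}
  ]
}}

```text
clock: 6.62
tcp_pos: [0.6041, -0.1586, 0.1316]
orientation: [0.001, 0.043, 0.999, 0.0]
wrist_force: [2.0, 4.2, 6.7]
finger_gap: 0.0081
```

Request:
{"fn": "play_rows", "kwargs": {
  "moves": [
    {"claw":0.6,"delta_pos":[-0.19,-0.03,0],"twist":-0.5},
    {"claw":0.6,"delta_pos":[-0.19,-0.03,0],"twist":-0.5}
  ]
}}

```text
clock: 6.88
tcp_pos: [0.606, -0.1591, 0.1316]
orientation: [0.001, 0.039, 0.999, 0.0]
wrist_force: [1.0, 4.0, 6.1]
finger_gap: 0.0079
```

Request:
{"fn": "play_rows", "kwargs": {
  "moves": [
    {"claw":0.6,"delta_pos":[-0.19,-0.03,0],"twist":-0.5},
    {"claw":0.6,"delta_pos":[-0.19,-0.03,0],"twist":-0.5}
  ]
}}

```text
clock: 7.12
tcp_pos: [0.6078, -0.1595, 0.1316]
orientation: [0.001, 0.035, 0.999, 0.0]
wrist_force: [1.1, 4.5, 7.2]
finger_gap: 0.0075
```

Request:
{"fn": "play_rows", "kwargs": {
  "moves": [
    {"claw":0.6,"delta_pos":[-0.19,-0.03,0],"twist":-0.5},
    {"claw":0.6,"delta_pos":[-0.19,-0.03,0],"twist":-0.5}
  ]
}}

```text
clock: 7.38
tcp_pos: [0.6096, -0.1599, 0.1315]
orientation: [0.001, 0.03, 1.0, 0.0]
wrist_force: [0.3, 3.7, 7.9]
finger_gap: 0.0077
```

Request:
{"fn": "play_rows", "kwargs": {
  "moves": [
    {"claw":0.6,"delta_pos":[-0.19,-0.03,0],"twist":-0.5},
    {"claw":0.6,"delta_pos":[-0.19,-0.03,0],"twist":-0.5}
  ]
}}

```text
clock: 7.62
tcp_pos: [0.6114, -0.1603, 0.1316]
orientation: [0.001, 0.026, 1.0, 0.0]
wrist_force: [0.7, 4.0, 7.6]
finger_gap: 0.008
```

Request:
{"fn": "play_rows", "kwargs": {
  "moves": [
    {"claw":0.6,"delta_pos":[-0.19,-0.03,0],"twist":-0.5},
    {"claw":0.6,"delta_pos":[-0.19,-0.03,0],"twist":-0.5}
  ]
}}

```text
clock: 7.88
tcp_pos: [0.6125, -0.1606, 0.1316]
orientation: [-0.0, 0.022, 1.0, 0.0]
wrist_force: [-2.0, 4.5, 9.3]
finger_gap: 0.0077
```

Request:
{"fn": "play_rows", "kwargs": {
  "moves": [
    {"claw":0.6,"delta_pos":[-0.19,-0.03,0],"twist":-0.5},
    {"claw":0.6,"delta_pos":[-0.19,-0.03,0],"twist":-0.5}
  ]
}}

```text
clock: 8.12
tcp_pos: [0.6136, -0.1608, 0.1316]
orientation: [-0.001, 0.017, 1.0, 0.0]
wrist_force: [-3.5, 4.5, 10.3]
finger_gap: 0.0077
```

Request:
{"fn": "play_rows", "kwargs": {
  "moves": [
    {"claw":0.6,"delta_pos":[-0.19,-0.03,0],"twist":-0.5},
    {"claw":0.6,"delta_pos":[-0.38,-0.06,0],"twist":-1},
    {"claw":0.6,"delta_pos":[-0.38,-0.06,0],"twist":-1}
  ]
}}

```text
clock: 8.5
tcp_pos: [0.6165, -0.1614, 0.1316]
orientation: [-0.001, 0.009, 1.0, 0.001]
wrist_force: [-5.4, 4.9, 11.1]
finger_gap: 0.0077
```

Request:
{"fn": "play_rows", "kwargs": {
  "moves": [
    {"claw":0.6,"delta_pos":[-0.19,-0.03,0],"twist":-0.5},
    {"claw":0.6,"delta_pos":[-0.19,-0.03,0],"twist":-0.5}
  ]
}}

```text
clock: 8.75
tcp_pos: [0.6186, -0.1618, 0.1316]
orientation: [-0.001, 0.004, 1.0, 0.001]
wrist_force: [-4.8, 4.7, 10.7]
finger_gap: 0.0077
```

Request:
{"fn": "play_rows", "kwargs": {
  "moves": [
    {"claw":0.6,"delta_pos":[-0.19,-0.03,0],"twist":-0.5},
    {"claw":0.6,"delta_pos":[-0.19,-0.03,0],"twist":-0.5}
  ]
}}

```text
clock: 9.0
tcp_pos: [0.6214, -0.1622, 0.1316]
orientation: [-0.0, -0.0, 1.0, 0.0]
wrist_force: [-1.5, 3.8, 9.8]
finger_gap: 0.0079
```

```bash
python3 -c "
from h import *
status()"
```

```text
t 9.0 phi 89.65 jaw 90.03 r 0.2166 Ftool [ 1.5  3.8 -9.8] gap 0.0079 [ 0.6214 -0.1622  0.1316]
```

Request:
{"fn": "play_rows", "kwargs": {
  "moves": [
    {"claw":0.6,"delta_pos":[-0.19,-0.03,0],"twist":-0.5},
    {"claw":0.6,"delta_pos":[-0.19,-0.03,0],"twist":-0.5}
  ]
}}

```text
clock: 9.25
tcp_pos: [0.625, -0.1628, 0.1317]
orientation: [0.001, -0.005, 1.0, 0.0]
wrist_force: [3.0, 3.2, 6.3]
finger_gap: 0.0078
```

Request:
{"fn": "play_rows", "kwargs": {
  "moves": [
    {"claw":0.6,"delta_pos":[-0.19,-0.03,0],"twist":-0.5},
    {"claw":0.6,"delta_pos":[-0.19,-0.03,0],"twist":-0.5}
  ]
}}

```text
clock: 9.5
tcp_pos: [0.628, -0.1633, 0.1317]
orientation: [0.002, -0.009, 1.0, 0.0]
wrist_force: [4.4, 3.7, 6.0]
finger_gap: 0.008
```

Request:
{"fn": "play_rows", "kwargs": {
  "moves": [
    {"claw":0.6,"delta_pos":[-0.1,-0.015,0],"twist":-0.25},
    {"claw":0.6,"delta_pos":[-0.1,-0.015,0],"twist":-0.25}
  ]
}}

```text
clock: 9.75
tcp_pos: [0.6286, -0.1634, 0.1316]
orientation: [0.002, -0.011, 1.0, 0.0]
wrist_force: [3.6, 3.7, 5.9]
finger_gap: 0.0078
```

Request:
{"fn": "play_rows", "kwargs": {
  "moves": [
    {"claw":0.6,"delta_pos":[-0.1,-0.015,0],"twist":-0.25},
    {"claw":0.6,"delta_pos":[-0.1,-0.015,0],"twist":-0.25}
  ]
}}

```text
clock: 10.0
tcp_pos: [0.6291, -0.1634, 0.1317]
orientation: [0.001, -0.013, 1.0, 0.0]
wrist_force: [1.9, 3.2, 6.8]
finger_gap: 0.0078
```

Request:
{"fn": "play_rows", "kwargs": {
  "moves": [
    {"claw":3.0,"delta_pos":[0,0,0],"twist":0},
    {"claw":4.0,"delta_pos":[0,0,0],"twist":0},
    {"claw":5.0,"delta_pos":[0,0,0],"twist":0},
    {"claw":5.0,"delta_pos":[0,0,0],"twist":0}
  ]
}}

```text
clock: 10.5
tcp_pos: [0.6278, -0.1641, 0.13]
orientation: [-0.0, -0.013, 1.0, 0.0]
wrist_force: [0.6, 0.5, -0.0]
finger_gap: 0.05
```

Request:
{"fn": "play_rows", "kwargs": {
  "moves": [
    {"claw":5.0,"delta_pos":[0,0,-2],"twist":0},
    {"claw":5.0,"delta_pos":[0,0,-5],"twist":0},
    {"claw":5.0,"delta_pos":[0,0,-8],"twist":0},
    {"claw":5.0,"delta_pos":[0,0,-8],"twist":0},
    {"claw":5.0,"delta_pos":[0,0,-8],"twist":0},
    {"claw":5.0,"delta_pos":[0,0,-8],"twist":0}
  ]
}}

```text
clock: 11.25
tcp_pos: [0.6274, -0.1637, 0.2089]
orientation: [-0.001, -0.013, 1.0, 0.0]
wrist_force: [-0.4, 0.5, -0.0]
finger_gap: 0.05
```

```bash
python3 - <<'E'
from h import *
status()
i=imaging.camera_info("wrist");im=imaging.read_camera("wrist");cv2.imwrite("pics/w3.png",im[:,:,::-1])
np.savez("w3.npz",**{k:i[k] for k in i})
E
```

```text
t 11.25 phi 91.28 jaw 91.5 r 0.2171 Ftool [0.4 0.5 0. ] gap 0.05 [ 0.6274 -0.1637  0.2089]
```

View pics/w3.png

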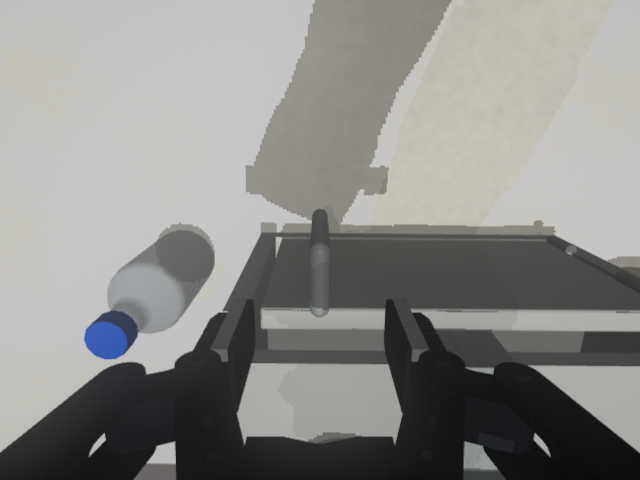

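```bash
python3 - <<'E'
from h import *
i=dict(np.load("w3.npz"))
A=unproj("wrist",(262,309),.165,i);B=unproj("wrist",(638,311),.165,i)
print(A,B,np.degrees(np.arctan2(*(B-A)[[1,0]])))
u=(B-A)/np.linalg.norm(B-A);n=np.array([u[1],-u[0],0]);print("handle",A+u*.035-n*.035)
E
```

```text
[ 0.66238337 -0.19681502  0.165     ] [0.65782235 0.02907741 0.165     ] 91.1567084805358
handle [ 0.62668395 -0.1625287   0.165     ]
```

Request:
{"fn": "play_rows", "kwargs": {
  "moves": [
    {"claw":5.0,"delta_pos":[-0.05,0,3],"twist":0},
    {"claw":5.0,"delta_pos":[-0.05,0,6],"twist":0},
    {"claw":4.0,"delta_pos":[-0.05,0,7.7],"twist":0},
    {"claw":2.5,"delta_pos":[-0.05,0,7.7],"twist":0},
    {"claw":2.0,"delta_pos":[-0.05,0,7.7],"twist":0},
    {"claw":0.6,"delta_pos":[-0.05,0,7.7],"twist":0},
    {"claw":0.6,"delta_pos":[-0.05,0,7.7],"twist":0},
    {"claw":0.6,"delta_pos":[-0.05,0,7.7],"twist":0},
    {"claw":0.6,"delta_pos":[-0.05,0,7.7],"twist":0}
  ]
}}

```text
clock: 12.42
tcp_pos: [0.6297, -0.1637, 0.135]
orientation: [0.001, -0.013, 1.0, -0.0]
wrist_force: [0.8, 2.6, 6.4]
finger_gap: 0.006
```

```bash
python3 -c "
from h import *
arc([-.5,-1,-1.5,-2,-2.5,-3,-3.5,-4,-4.5,-5,-5.5,-6])"
```

```text
t 12.425 phi 91.87 jaw 91.53 r 0.2168 Ftool [-0.9  2.6 -6.4] gap 0.006 [ 0.6297 -0.1637  0.135 ]
[0.19 0.03] 0.5
[0.38 0.06] 1
[0.56 0.1 ] 1.5
[0.75 0.13] 2
[0.94 0.17] 2.5
[1.12 0.21] 3
[1.31 0.25] 3.5
[1.49 0.29] 4
[1.68 0.33] 4.5
[1.86 0.38] 5
[2.05 0.42] 5.5
[2.23 0.47] 6
```

Request:
{"fn": "play_rows", "kwargs": {
  "moves": [
    {"claw":0.6,"delta_pos":[0.19,0.03,0],"twist":0.5},
    {"claw":0.6,"delta_pos":[0.38,0.06,0],"twist":1},
    {"claw":0.6,"delta_pos":[0.56,0.1,0],"twist":1.5},
    {"claw":0.6,"delta_pos":[0.75,0.13,0],"twist":2}
  ],
  "force": 60
}}

```text
clock: 12.92
tcp_pos: [0.6231, -0.1634, 0.1351]
orientation: [0.002, 0.004, 1.0, -0.001]
wrist_force: [2.9, 0.7, 5.1]
finger_gap: 0.0061
```

Request:
{"fn": "play_rows", "kwargs": {
  "moves": [
    {"claw":0.6,"delta_pos":[0.19,0.03,0],"twist":0.5},
    {"claw":0.6,"delta_pos":[0.38,0.06,0],"twist":1},
    {"claw":0.6,"delta_pos":[0.56,0.1,0],"twist":1.5},
    {"claw":0.6,"delta_pos":[0.75,0.13,0],"twist":2},
    {"claw":0.6,"delta_pos":[0.75,0.13,0],"twist":2}
  ]
}}

```text
clock: 13.55
tcp_pos: [0.6121, -0.1609, 0.1322]
orientation: [-0.002, 0.022, 1.0, 0.001]
wrist_force: [0.6, 0.7, 0.6]
finger_gap: 0.0059
```

Request:
{"fn": "play_rows", "kwargs": {
  "moves": [
    {"claw":0.6,"delta_pos":[0.19,0.03,0],"twist":0.5},
    {"claw":0.6,"delta_pos":[0.38,0.06,0],"twist":1},
    {"claw":0.6,"delta_pos":[0.56,0.1,0],"twist":1.5},
    {"claw":0.6,"delta_pos":[0.75,0.13,0],"twist":2},
    {"claw":0.6,"delta_pos":[0.75,0.13,0],"twist":2}
  ]
}}

```text
clock: 14.18
tcp_pos: [0.6061, -0.1598, 0.1335]
orientation: [0.0, 0.039, 0.999, -0.0]
wrist_force: [-0.3, -0.6, -0.5]
finger_gap: 0.0061
```

```bash
python3 -c "
from h import *
arc([-1,-3,-6,-9,-12,-15,-18,-21,-24,-27,-30,-33])"
```

```text
t 14.175 phi 85.56 jaw 85.49 r 0.2172 Ftool [ 0.3 -0.6  0.5] gap 0.0061 [ 0.6061 -0.1598  0.1335]
[0.37 0.06] 1
[1.12 0.21] 3
[2.23 0.48] 6
[3.32 0.81] 9
[4.39 1.19] 12
[5.45 1.63] 15
[6.47 2.13] 18
[7.47 2.67] 21
[8.44 3.27] 24
[9.38 3.92] 27
[10.29  4.62] 30
[11.15  5.36] 33
```

```bash
python3 - <<'E'
from h import *
i=imaging.camera_info("wrist");im=imaging.read_camera("wrist");cv2.imwrite("pics/w4.png",im[:,:,::-1])
np.savez("w4.npz",**{k:i[k] for k in i})
E
```

```text
(no output)
```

View pics/w4.png

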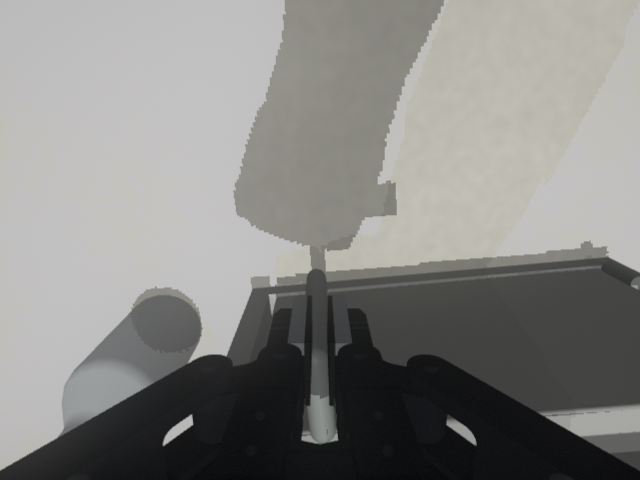

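```bash
python3 - <<'E'
from h import *
i=dict(np.load("w4.npz"))
for p in ([.6285,-.1635],[.612,-.1605],[.606,-.1598]):
  print(p,proj("wrist",[[*p,.169],[*p,.145],[*p,.075]],i).round().tolist())
for uv in((272,292),(605,260)):print(unproj("wrist",uv,.015,i))
s,R,j=jaw();print(go([.6285,-.1635,.122],91.5),s["tcp_pos"],R.round(3).tolist())
E
```

```text
[0.6285, -0.1635] [[314.0, 372.0], [315.0, 341.0], [316.0, 282.0]]
[0.612, -0.1605] [[318.0, 336.0], [318.0, 308.0], [319.0, 256.0]]
[0.606, -0.1598] [[319.0, 322.0], [319.0, 296.0], [319.0, 247.0]]
[ 0.65975053 -0.20153553  0.015     ]
[0.65311963 0.05816708 0.015     ]
(array([-2.25, -0.19,  1.15]), np.float64(-6.0)) [ 0.60618245 -0.15986025  0.13352445] [[-0.997, 0.079, 0.0], [0.079, 0.997, -0.0], [-0.0, -0.0, -1.0]]
```

Request:
{"fn": "play_rows", "kwargs": {
  "moves": [
    {"claw":4,"delta_pos":[0,0,0],"twist":0},
    {"claw":5,"delta_pos":[0,0,0],"twist":0},
    {"claw":5,"delta_pos":[0,0,0],"twist":0},
    {"claw":5,"delta_pos":[-1.2,-0.1,0.6],"twist":-3},
    {"claw":5,"delta_pos":[-2.2,-0.19,1.2],"twist":-6},
    {"claw":3,"delta_pos":[-2.2,-0.19,1.2],"twist":-6},
    {"claw":2.5,"delta_pos":[-2.2,-0.19,1.2],"twist":-6}
  ],
  "force": 60
}}

```text
clock: 15.1
tcp_pos: [0.6277, -0.1633, 0.1215]
orientation: [-0.0, -0.013, 1.0, 0.0]
wrist_force: [0.1, -0.4, -0.3]
finger_gap: 0.0249
```

Request:
{"fn": "play_rows", "kwargs": {
  "moves": [
    {"claw":0,"delta_pos":[0,0,0],"twist":0},
    {"claw":0,"delta_pos":[0,0,0],"twist":0},
    {"claw":0,"delta_pos":[0,0,0],"twist":0},
    {"claw":0,"delta_pos":[0,0,0],"twist":0},
    {"claw":0,"delta_pos":[0,0,0],"twist":0}
  ]
}}

```text
clock: 15.72
tcp_pos: [0.628, -0.1636, 0.1219]
orientation: [0.0, -0.013, 1.0, -0.0]
wrist_force: [-2.4, 0.7, 4.9]
finger_gap: 0.0095
```

```bash
python3 -c "
from h import *
status()"
```

```text
t 15.725 phi 91.43 jaw 91.5 r 0.2169 Ftool [ 2.4  0.7 -4.9] gap 0.0095 [ 0.628  -0.1636  0.1219]
```

Now a better grip (gap 9.5 mm). Pull in small steps, checking.

Request:
{"fn": "play_rows", "kwargs": {
  "moves": [
    {"claw":0,"delta_pos":[0.19,0.03,0],"twist":0.5},
    {"claw":0,"delta_pos":[0.38,0.06,0],"twist":1},
    {"claw":0,"delta_pos":[0.38,0.06,0],"twist":1}
  ],
  "force": 80
}}

```text
clock: 16.1
tcp_pos: [0.6255, -0.1631, 0.122]
orientation: [0.001, -0.004, 1.0, -0.0]
wrist_force: [3.9, -0.2, 3.8]
finger_gap: 0.0083
```

Request:
{"fn": "play_rows", "kwargs": {
  "moves": [
    {"claw":0,"delta_pos":[0.19,0.03,0],"twist":0.5},
    {"claw":0,"delta_pos":[0.38,0.06,0],"twist":1},
    {"claw":0,"delta_pos":[0.38,0.06,0],"twist":1}
  ]
}}

```text
clock: 16.48
tcp_pos: [0.619, -0.1621, 0.122]
orientation: [-0.001, 0.005, 1.0, 0.0]
wrist_force: [-3.0, 1.1, 9.4]
finger_gap: 0.0087
```

Request:
{"fn": "play_rows", "kwargs": {
  "moves": [
    {"claw":0,"delta_pos":[0.19,0.03,0],"twist":0.5},
    {"claw":0,"delta_pos":[0.38,0.06,0],"twist":1},
    {"claw":0,"delta_pos":[0.38,0.06,0],"twist":1}
  ]
}}

```text
clock: 16.85
tcp_pos: [0.6135, -0.1611, 0.1219]
orientation: [-0.002, 0.014, 1.0, 0.0]
wrist_force: [-6.4, 0.5, 11.2]
finger_gap: 0.0087
```

Request:
{"fn": "play_rows", "kwargs": {
  "moves": [
    {"claw":0,"delta_pos":[0.19,0.03,0],"twist":0.5},
    {"claw":0,"delta_pos":[0.38,0.06,0],"twist":1},
    {"claw":0,"delta_pos":[0.38,0.06,0],"twist":1}
  ]
}}

```text
clock: 17.23
tcp_pos: [0.6108, -0.1605, 0.1219]
orientation: [-0.001, 0.022, 1.0, 0.0]
wrist_force: [-3.1, 2.6, 9.6]
finger_gap: 0.0087
```

```bash
python3 -c "
from h import *
status()"
```

```text
t 17.225 phi 86.82 jaw 87.47 r 0.2169 Ftool [ 3.2  2.5 -9.6] gap 0.0087 [ 0.6108 -0.1605  0.1219]
```

Request:
{"fn": "play_rows", "kwargs": {
  "moves": [
    {"claw":0,"delta_pos":[0.37,0.06,0],"twist":1},
    {"claw":0,"delta_pos":[1.12,0.21,0],"twist":3},
    {"claw":0,"delta_pos":[2.23,0.48,0],"twist":6},
    {"claw":0,"delta_pos":[3.32,0.81,0],"twist":9},
    {"claw":0,"delta_pos":[4.39,1.19,0],"twist":12},
    {"claw":0,"delta_pos":[5.45,1.63,0],"twist":15},
    {"claw":0,"delta_pos":[6.47,2.13,0],"twist":18},
    {"claw":0,"delta_pos":[7.47,2.67,0],"twist":21},
    {"claw":0,"delta_pos":[8.44,3.27,0],"twist":24},
    {"claw":0,"delta_pos":[9.38,3.92,0],"twist":27},
    {"claw":0,"delta_pos":[10.29,4.62,0],"twist":30},
    {"claw":0,"delta_pos":[11.15,5.36,0],"twist":33}
  ]
}}

```text
clock: 18.73
tcp_pos: [0.5038, -0.1016, 0.1219]
orientation: [0.0, 0.306, 0.952, 0.001]
wrist_force: [3.3, 3.9, 6.7]
finger_gap: 0.0086
```

```bash
python3 -c "
from h import *
s,_,_=status();print(s['joint_pos'].round(2))
arc([-3,-6,-9,-12,-16,-20,-24,-28,-32,-34,-35])"
```

```text
t 18.725 phi 54.1 jaw 54.42 r 0.2168 Ftool [-0.4  5.1 -6.6] gap 0.0086 [ 0.5038 -0.1016  0.1219]
[-0.36  0.23 -0.25  1.08  0.    0.26]
t 18.725 phi 54.1 jaw 54.42 r 0.2168 Ftool [-0.4  5.1 -6.6] gap 0.0086 [ 0.5038 -0.1016  0.1219]
[1.12 0.22] 3
[2.23 0.5 ] 6
[3.32 0.83] 9
[4.39 1.22] 12
[5.78 1.83] 16
[7.13 2.53] 20
[8.42 3.33] 24
[9.66 4.21] 28
[10.83  5.18] 32
[11.39  5.7 ] 34
[11.66  5.96] 35
```

Request:
{"fn": "play_rows", "kwargs": {
  "moves": [
    {"claw":0,"delta_pos":[1.12,0.22,0],"twist":3},
    {"claw":0,"delta_pos":[2.23,0.5,0],"twist":6},
    {"claw":0,"delta_pos":[3.32,0.83,0],"twist":9},
    {"claw":0,"delta_pos":[4.39,1.22,0],"twist":12},
    {"claw":0,"delta_pos":[5.78,1.83,0],"twist":16},
    {"claw":0,"delta_pos":[7.13,2.53,0],"twist":20},
    {"claw":0,"delta_pos":[8.42,3.33,0],"twist":24},
    {"claw":0,"delta_pos":[9.66,4.21,0],"twist":28},
    {"claw":0,"delta_pos":[10.83,5.18,0],"twist":32},
    {"claw":0,"delta_pos":[11.39,5.7,0],"twist":34},
    {"claw":0,"delta_pos":[11.66,5.96,0],"twist":35},
    {"claw":0,"delta_pos":[11.66,5.96,0],"twist":35}
  ]
}}

```text
clock: 20.23
tcp_pos: [0.4437, 0.0138, 0.1219]
orientation: [0.0, 0.577, 0.817, 0.0]
wrist_force: [1.8, 0.1, 6.6]
finger_gap: 0.0089
```

Request:
{"fn": "play_rows", "kwargs": {
  "moves": [
    {"claw":0,"delta_pos":[0,0,0],"twist":0},
    {"claw":0,"delta_pos":[0,0,0],"twist":0},
    {"claw":1.5,"delta_pos":[0,0,0],"twist":0},
    {"claw":3,"delta_pos":[0,0,0],"twist":0},
    {"claw":4.5,"delta_pos":[0,0,0],"twist":0},
    {"claw":4.5,"delta_pos":[0,0,0],"twist":0},
    {"claw":4.5,"delta_pos":[0,0,-3],"twist":0},
    {"claw":4.5,"delta_pos":[0,0,-7],"twist":0},
    {"claw":4.5,"delta_pos":[0,0,-12],"twist":0},
    {"claw":4.5,"delta_pos":[0,0,-15],"twist":0},
    {"claw":4.5,"delta_pos":[0,0,-15],"twist":0}
  ]
}}

```text
clock: 21.6
tcp_pos: [0.4448, 0.0134, 0.2737]
orientation: [0.002, 0.577, 0.817, 0.001]
wrist_force: [-0.2, 0.3, -1.1]
finger_gap: 0.0452
```

```bash
python3 - <<'E'
from h import *
status()
i=imaging.camera_info("wrist")
a=imaging.read_camera("wrist");b=imaging.read_camera("scene")
np.savez("w5.npz",**{k:i[k] for k in i})
cv2.imwrite("pics/f.png",cv2.resize(np.hstack([a,b])[:,:,::-1],(800,300)))
cv2.imwrite("pics/fs.png",cv2.resize(b[160:400,170:430,::-1],None,fx=3,fy=2.5))
cv2.imwrite("pics/w5.png",a[:,:,::-1])
for q in("jar","bottle","roll"):print(q,spotter.spot_in("scene",q)[:1])
E
```

```text
t 21.6 phi 19.36 jaw 19.5 r 0.216 Ftool [ 0.3 -0.1  1.1] gap 0.0452 [0.4448 0.0134 0.2737]
jar [{'extent': [287.7, 307.5, 322.9, 348.6], 'conf': 0.96}]
bottle [{'extent': [205.3, 358.9, 246.3, 393.7], 'conf': 0.94}]
roll [{'extent': [345.5, 164.8, 394.3, 236.5], 'conf': 0.7}]
```

View pics/fs.png

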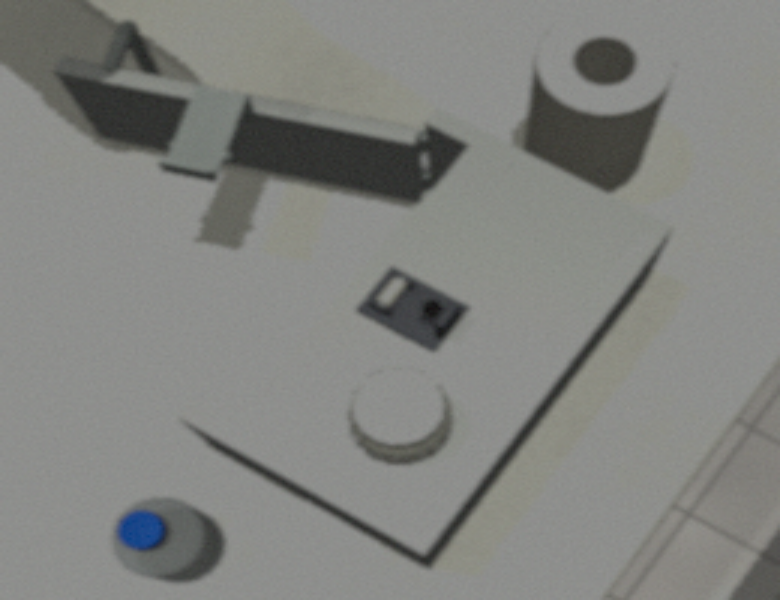

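View pics/w5.png

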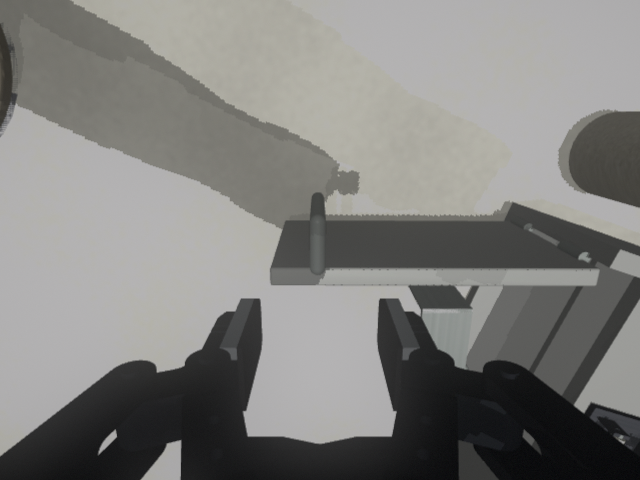

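```bash
python3 -c "
from h import *
print(env.hand_in())"
```

```text
the job is handed in; nothing more can be done
None
```

I pushed the door past the roller until it snapped shut and let go, and the catch held it alone. I then pulled it back out through the catch, left it open about 72°, and handed the job in at about 22 s of the 64 s allowed.

- **Closing:** the pull on the wrist changed sign as the door went over the hump, with a peak of about 6 N. I let go while the catch was still drawing the door in, so I did not push it onto the buffer. With the gripper open and clear, the wrist camera showed the panel at about 91°, square with the front.
- **First pull failed:** the fingers closed to 6 mm, exactly what I had asked for, so they hardly squeezed the bar and slid off it. The picture then showed the door still shut.
- **Second pull worked:** I gripped about 13 mm lower and harder. The wrist force swung from about +4 N to −6 N as the door came out through the catch, with no slipping.
- **Last checks:** the gripper is open and raised clear of everything. The bottle, jar and roll are where they were at the start, within the spotter's scatter of about 3 pixels.

I judged the buffer squeeze and the catch hold only from forces and pictures, because neither joint can be read directly.

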